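Find the high spot of a dropped pot lid with a dial gauge

TASK

This pot lid was dropped and no longer fits: its edge is knocked out of round, with one worst bulge and a lesser one elsewhere. Gently push the dial gauge's slide forward by its black post until the sprung plunger bears on the lid's edge, never driving the plunger to the end of its travel, then turn the lid round by its strap handle and find the highest spot of the whole edge. Leave the lid standing still with that spot under the plunger, the plunger still bearing on it, ready to be marked and tapped true, and do not disturb the glass bowl, the tumbler or the salt shaker.

Things in the scene. Friction and masses are not known exactly. Their poses are not given: they have to be found in the camera images.
- turntable: Low grey revolving cake stand, fixed, foot 140 mm across; origin at worktop height on its upright axis; its x axis points to the gauge. The lid is centred on the stand's rubber pad, turns with it either way without end, and does not lift off. Stiff to turn (0.1 N m, 2.5 N at 40 mm from the axis): it stays where it is left.
- lid: Steel lid; origin on the stand's axis at worktop height. Its rolled edge, 50 to 58 mm above the worktop, has radius 90 mm where true, 93.5 mm at the worst bulge (about 30 degrees to either side, smooth), 91.6 mm at the lesser (25 degrees). Where these lie relative to the handle is unknown; at the start the worst bulge is at least 35 degrees from the plunger. Dome up to 70 mm above the worktop.
- handle (a point): Middle of the lid's black strap handle, on the axis, 102 mm above the worktop; its x axis lies along the bar. The bar is straight, 112 mm long, 11 mm wide, 95 to 109 mm above the worktop, open beneath between two feet 49 mm either side of the middle. Grip it across its width or push it round with closed fingertips against its side.
- gauge: Blue base (122 by 92 mm) of the dial gauge's slide, fixed; origin at worktop height about 190 mm from the stand's axis, -x pointing at that axis. The carriage on it slides along x and carries the dial (steel case 54 mm across, face up, top 66 mm above the worktop) and a post; it can travel at least 38 mm towards -x, is held by 6 N of friction and stays where left.
- post (a point): Black upright round post on the carriage, by which the slide is pushed: 17 mm thick (22 mm at its cap), 42 to 92 mm above the worktop; this point is on its middle line 78 mm above the worktop. It is 124 mm behind the plunger's tip and 68 mm behind the middle of the dial (30 mm clear between post and dial).
- tip (a point): Foremost point of the plunger's 8 mm ball tip, 54 mm above the worktop. At the start it stands 12 to 26 mm clear of the lid's edge. While it bears on the edge, its distance from the stand's axis is the edge's radius there.
- stem: The sprung steel plunger of the gauge (origin at the gauge's origin, sliding along with the carriage). It gives up to 9 mm: 1 N at first touch and 0.2 N more per mm; at 9 mm it is solid.
- needle (a joint): Red needle of the dial, rad: 0 with the plunger out and free, when it points from the dial's middle to the plunger; seen from above it turns clockwise 0.6 rad for each mm that the plunger is pressed in; the end of travel is at 5.4 rad.
- glass_bowl: Clear glass bowl, 127 mm across, 56 mm high, left of the stand; origin under its centre. Bystander.
- tumbler: Clear drinking glass, 69 mm across, 92 mm high, right of the gauge; origin under its centre. Bystander.
- salt_shaker: Salt shaker, 44 mm across, 90 mm high, right of the gauge; origin under its centre. Bystander.

How it is judged:
On the way, in this order (a step that is already met when the one before it is completed fails the run):
1. the plunger bears on the lid's edge (contact force between stem and lid above 0.5 N), for 0.2 s.
2. the lid's highest spot has been brought under the bearing plunger (contact force between stem and lid above 0.5 N and horizontal distance between tip and turntable above 0.0929 m), for 0.2 s.
At the end, for the whole second after the job is handed in: the plunger bears on the lid's edge with more than 0.5 N and is not at the end of its travel (needle under 5.2 rad), its tip stands more than 92.9 mm from the stand's axis (only within about 10 degrees of the highest spot), and the lid is at rest (all of step 2 and angular speed of lid below 0.05 rad/s and value of joint needle below 5.2 rad); the robot touches nothing.
It fails at once if the plunger is driven to the end of its travel (needle past 5.3 rad) (value of joint needle above 5.3 rad).
It fails at once if the plunger presses the lid's edge with more than 6 N (contact force between stem and lid above 6 N).
It fails at once if the glass bowl, the tumbler or the salt shaker is moved more than 20 mm (distance of any of glass_bowl, tumbler, salt_shaker from where it was at the start of the episode above 0.02 m).
It also fails if it takes over 66 s, if anything falls off the work surface, if the arm or the gripper's body presses on something with over 40 N, if the wrist force passes 120 N, or if a joint passes its speed limit or range.

ROBOT

A 6-joint arm with a two-finger parallel gripper is mounted at the origin on a cart in front of the work surface, level with it; the furniture and walls round the work are solid. World frame = base frame: x ahead of the robot, y to its left, z up, the work surface at z = 0. Lengths are in m, angles in rad, forces in N, time in s.
With the tool pointing down it reaches from about 0.325 to 0.9 m from the base axis. Payload 6.1 kg.
Tool frame: the origin (TCP) lies midway between the tips of the shut fingers; the grasp point (between the pads) lies 19 mm behind it; z points along the fingers, y is the line along which they close (so a half turn about z gives the same grasp; the last joint's range is limited). The gripper opens to 85 mm and grips with 20 to 120 N. Pads are 22 mm wide; open, the fingers measure 114 mm over their backs; the gripper's body (76 mm by 85 mm) begins 54 mm behind the grasp point. The pads swing forward as they close: fully open they stand 13 mm farther back than shut.
Start: joints at [-1.329, 0.22, 1.526, -0, 1.395, -0.126], TCP at [0.225, -0.583, 0.194] pointing down, gripper open.
Joint ranges: [-2.98, 2.98], [-0.91, 2.08], [0.09, 2.57], [-1.24, 4.39], [0.2, 2.65], [-2.68, 2.68]. Speed limits (rad/s): [2.57, 2.57, 3.01, 3.14, 3.14, 3.14].

INTERFACE

Orientations are given as [roll, pitch, yaw] about the fixed x, y, z axes, in that order (R = Rz(yaw) Ry(pitch) Rx(roll)).
In Python, from plant import movep, move_l, set_joints, gripper_to, hold, inverse_kinematics, observe, get_image, get_calibration, Unreachable, job_done gives the robot as it stands. Calls block until the motion is done:
- movep(position, orientation): joint-space move of the TCP to a pose.
- move_l(position, feed=0.15, rotation=None, max_force=None): straight line of the TCP; rotation=None keeps the orientation; feed is the mean speed in m/s. With max_force (N) it stops when the force on the tool has changed by that much, and returns True; else False.
- set_joints(angles): joint-space move.
- gripper_to(opening, f_grip=None): finger opening in m; f_grip is the grip in N (None keeps the last); returns when the fingers have stopped.
- hold(seconds).
- inverse_kinematics(position, orientation): joint angles nearest the present ones, or None.
- observe(): the state.
- get_image(name): name is "scene" or "side" or "wrist"; returns (picture, depth): 400x640x3 uint8, red, green, blue; 400x640 float32, m along the optical axis (not along the pixel's ray), 0 where there is no reading.
- get_calibration(name): a dict with "intrinsics" (3x3 intrinsics, pixels), "dist_coeffs" ([k1, k2, p1, p2, k3] as OpenCV has them; the pictures are not rectified), "world_from_camera" (4x4, takes a point from camera to world coordinates). Camera axes: x right, y down, z forward; pixel columns grow to the right and rows downward; lengths in m; the calibration is good to about 2 mm. A picture is of the moment at which its call begins: read the wrist's pose just before it. get_calibration takes no time and is no camera call; for the wrist camera it gives the pose at the moment of the call.
A pose or a line that the arm cannot do raises Unreachable and nothing moves.
- job_done(): hands the job in; it is judged then, once.
The state is a dict: "time_s": time; "q": joint angles; "joint_velocities": joint speeds; "joint_torque": joint torques, N m; "eef_pos": TCP position; "tcp_rot": TCP orientation; "ft_force": force on the tool from outside, world axes, zero at the start; "torque": the same for the moment, N m; "opening": finger opening in m; "grasp_force": force on a finger pad.
Only numpy, scipy, OpenCV 4.12 (cv2) and the standard library are available. Lean on these libraries where they do the work, as an engineer would, in place of code of your own. Each camera call takes 0.05 s, during which the arm holds its last target. There are 200 camera calls.

## Working session

There is one attempt and no reset: what is moved stays moved. The work goes in short steps, each a Python script; the robot and the scene stay as the last script left them, time stands still between calls to the robot, and variables do not carry over. Pictures are saved under pics/ and viewed, at most 10 in all, crops included, and the job is handed in when it is done.

```bash
mkdir -p pics; ls; python3 - <<'E'
from plant import *
import cv2,numpy as np
for n in("scene","side"):
    p,d=get_image(n);cv2.imwrite(f"pics/{n}0.png",p[:,:,::-1]);np.save(f"pics/{n}0.npy",d)
    c=get_calibration(n);print(n,np.round(c["intrinsics"],1).tolist(),c["dist_coeffs"],np.round(c["world_from_camera"],3).tolist())
print(observe()["time_s"])
E
```

```text
pics
scene [[511.7, 0.0, 309.9], [0.0, 511.7, 198.0], [0.0, 0.0, 1.0]] [-0.04491506  0.          0.          0.          0.        ] [[0.368, -0.534, 0.762, -0.726], [-0.93, -0.207, 0.304, -0.342], [-0.004, -0.82, -0.572, 1.019], [0.0, 0.0, 0.0, 1.0]]
side [[453.0, 0.0, 319.5], [0.0, 453.0, 200.6], [0.0, 0.0, 1.0]] [-0.06541664  0.          0.          0.          0.        ] [[0.98, 0.141, -0.139, 0.66], [0.198, -0.719, 0.666, -0.647], [-0.006, -0.68, -0.733, 0.932], [0.0, 0.0, 0.0, 1.0]]
0.1
```

View pics/scene0.png

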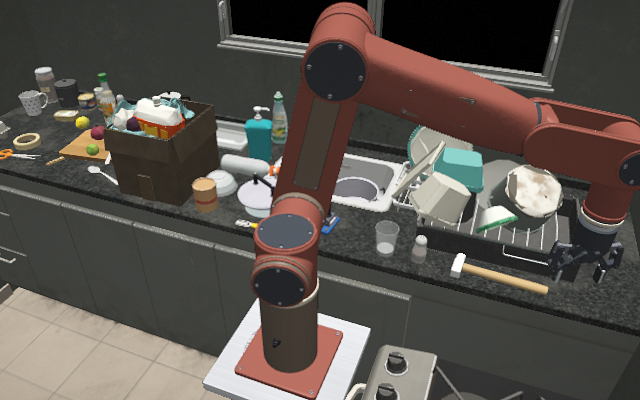

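View pics/side0.png

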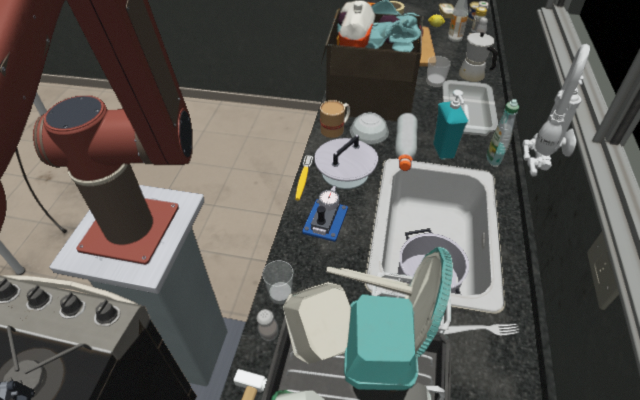

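The side view shows the lid at about (347,160), handle (346,152), gauge base (326,218), dial (329,199), tumbler (279,280), shaker (266,322) and bowl (369,128). I'll deproject these and enlarge the crop.

```bash
cat > h.py <<'E'
from plant import *
import cv2,numpy as np
def cloud(d,c):
    K,D,T=c["intrinsics"],np.array(c["dist_coeffs"]),c["world_from_camera"]
    v,u=np.mgrid[0:400,0:640]
    n=cv2.undistortPoints(np.stack([u.ravel(),v.ravel()],1).astype(float)[:,None],K,D)[:,0].reshape(400,640,2)
    P=np.dstack([n[...,0]*d,n[...,1]*d,d]);return P@T[:3,:3].T+T[:3,3]
def px_at_z(uv,c,z):
    n=cv2.undistortPoints(np.array([[uv]],float),c["intrinsics"],np.array(c["dist_coeffs"]))[0,0]
    T=c["world_from_camera"];r=T[:3,:3]@[n[0],n[1],1];return T[:3,3]+r*(z-T[2,3])/r[2]
E
python3 - <<'E'
from h import *
d=np.load("pics/side0.npy");W=cloud(d,get_calibration("side"))
p=cv2.imread("pics/side0.png")
cv2.imwrite("pics/c1.png",cv2.resize(p[105:245,270:410],None,fx=4,fy=4,interpolation=cv2.INTER_CUBIC))
# lid edge circle fit
def circ(m):
    x,y=W[m][:,0],W[m][:,1];A=np.c_[x,y,np.ones_like(x)];s=np.linalg.lstsq(A,x*x+y*y,rcond=None)[0]
    return s[:2]/2,np.sqrt(s[2]+(s[0]**2+s[1]**2)/4),len(x)
R=np.zeros((400,640),bool);R[130:192,305:390]=1
z=W[...,2];print("edge",circ(R&(z>.05)&(z<.058)))
m=R&(z>.092)&(z<.112);q=W[m];print("bar",len(q),q.mean(0),q.min(0),q.max(0));print(np.linalg.svd(q[:,:2]-q[:,:2].mean(0))[2][0])
G=np.zeros_like(R);G[180:240,300:352]=1
for lo,hi in((.06,.07),(.075,.1),(.085,.1)):
    m=G&(z>lo)&(z<hi);q=W[m];print(lo,len(q),np.round(np.c_[q.mean(0),q.min(0),q.max(0)],3).tolist())
hsv=cv2.cvtColor(p,cv2.COLOR_BGR2HSV);m=G&(hsv[...,0]>100)&(hsv[...,0]<125)&(hsv[...,1]>150)&(z<.05);q=W[m];print("blue",len(q),cv2.minAreaRect(q[:,:2].astype(np.float32)),q[:,2].max())
for n,b in(("bowl",(110,145,350,390)),("tumb",(260,305,262,296)),("salt",(308,340,255,280))):
    q=W[b[0]:b[1],b[2]:b[3]].reshape(-1,3);q=q[(q[:,2]>.02)&(q[:,2]<.1)];print(n,len(q),np.median(q,0) if len(q) else 0)
E
```

```text
edge (array([0.53592024, 0.31658864]), np.float64(0.08577017471486259), 87)
bar 142 [0.53422813 0.31739241 0.10608817] [0.50603688 0.27166808 0.09245839] [0.56340548 0.37123276 0.1119815 ]
[-0.47407432 -0.88048483]
0.06 296 [[0.517, 0.491, 0.543], [0.15, 0.078, 0.206], [0.066, 0.06, 0.07]]
0.075 70 [[0.51, 0.5, 0.519], [0.086, 0.078, 0.099], [0.09, 0.075, 0.098]]
0.085 55 [[0.51, 0.5, 0.519], [0.087, 0.078, 0.099], [0.093, 0.086, 0.098]]
blue 500 ((0.5142508149147034, 0.12637482583522797), (0.1264657825231552, 0.09175830334424973), 84.0082778930664) 0.02318335166660468
bowl 958 [0.58192771 0.50775763 0.04301492]
tumb 960 [ 0.45154219 -0.10443053  0.06440944]
salt 461 [ 0.45715116 -0.22838012  0.06392451]
```

View pics/c1.png

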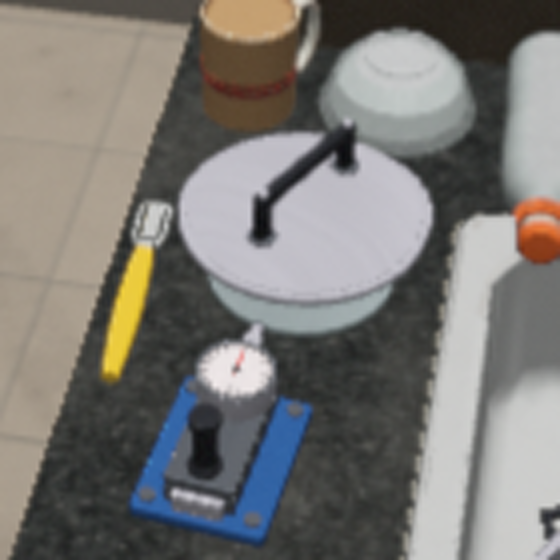

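The crop confirms the geometry. Stand axis is about (0.535,0.317), gauge (0.514,0.126) is 192 mm from it (190 given), post is about (0.510,0.087) and the bar heading is about 62°. The tip stands about 18 mm clear. Next I'll move above it and look with the wrist camera.

```bash
python3 - <<'E'
from h import *
print(observe()["tcp_rot"])
yaw=np.arctan2(.191,.021)
for y in(yaw,yaw-np.pi):
    for p in([.505,.04,.3],[.505,.05,.065],[.535,.317,.3]):print(round(y,2),p,np.round(inverse_kinematics(p,[np.pi,0,y]) ,2) if inverse_kinematics(p,[np.pi,0,y]) is not None else None)
b=np.radians(61.7)
for y in np.arange(-np.pi,np.pi,.5):
    q=inverse_kinematics([.535,.317,.085],[np.pi,0,y]);print(round(y,2),None if q is None else np.round(q[[0,5]],2))
y=yaw if abs((inverse_kinematics([.505,.04,.3],[np.pi,0,yaw]) if inverse_kinematics([.505,.04,.3],[np.pi,0,yaw]) is not None else [9]*6)[5])<2 else yaw-np.pi
gripper_to(0.0)
movep([.505,.05,.36],[np.pi,0,y])
c=get_calibration("wrist");p,d=get_image("wrist")
cv2.imwrite("pics/w1.png",p[:,:,::-1]);np.save("pics/w1.npy",d);np.save("pics/w1T.npy",c["world_from_camera"])
print(np.round(c["world_from_camera"],3),c["intrinsics"][0],observe()["time_s"],y,observe()["ft_force"])
E
```

```text
[-3.13977650e+00 -2.42833467e-04  3.67761426e-01]
1.46 [0.505, 0.04, 0.3] [-0.08 -0.12  1.68 -0.    1.58  0.03]
1.46 [0.505, 0.05, 0.065] [-0.06  0.07  1.95 -0.    1.12  0.05]
1.46 [0.535, 0.317, 0.3] [ 0.41  0.17  1.39 -0.    1.58  0.52]
-1.68 [0.505, 0.04, 0.3] None
-1.68 [0.505, 0.05, 0.065] None
-1.68 [0.535, 0.317, 0.3] [ 0.41  0.17  1.39  0.    1.58 -2.62]
-3.14 [ 0.41 -1.16]
-2.64 [ 0.41 -1.66]
-2.14 [ 0.41 -2.16]
-1.64 [ 0.41 -2.66]
-1.14 None
-0.64 [0.41 2.62]
-0.14 [0.41 2.12]
0.36 [0.41 1.62]
0.86 [0.41 1.12]
1.36 [0.41 0.62]
1.86 [0.41 0.12]
2.36 [ 0.41 -0.38]
2.86 [ 0.41 -0.88]
[[ 0.994 -0.104 -0.036  0.513]
 [-0.11  -0.941 -0.321  0.132]
 [-0.001  0.323 -0.946  0.539]
 [ 0.     0.     0.     1.   ]] [292.18973851   0.         321.05678273] 3.4417 1.461288530402159 [ 0.22380453 -0.13957548  0.06073293]
```

View pics/w1.png

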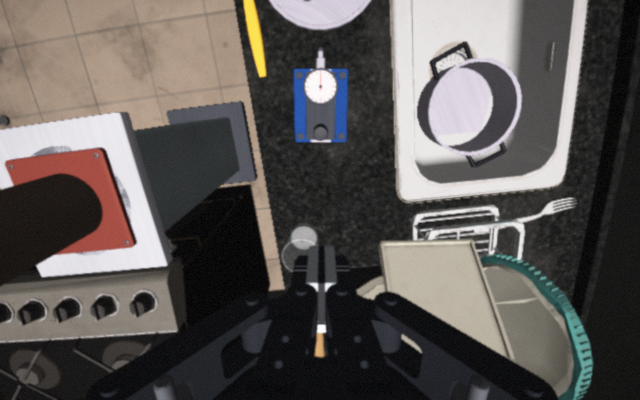

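The wrist view shows the dial at (320,86), post cap at (320,131) and stem at (320,58), and the lid at the top. The camera sits ahead of the tool, so it will see the dial while I push. Next I'll descend behind the post and touch it.

```bash
cat >> h.py <<'E'
def needle(name,dial,u,save=None):
    """needle angle (rad) from a top-ish view, given rough dial centre (world xy) and gauge axis u"""
    c=get_calibration(name);p,d=get_image(name)
    S=6;N=S*60;K,D,T=c["intrinsics"],np.array(c["dist_coeffs"]),np.linalg.inv(c["world_from_camera"])
    # resampled map of plane z=.065: up = u, right = clockwise normal, 6 px/mm... 60 mm wide
    g=(np.arange(N)/S-30)/1000;r=np.array([u[1],-u[0]])
    X,Y=np.meshgrid(g,-g);P=np.stack([dial[0]+X*r[0]+Y*u[0],dial[1]+X*r[1]+Y*u[1],np.full_like(X,.065)],-1).reshape(-1,3)
    uv=cv2.projectPoints(P,cv2.Rodrigues(T[:3,:3])[0],T[:3,3],K,D)[0].reshape(N,N,2).astype(np.float32)
    im=cv2.remap(p,uv[...,0],uv[...,1],cv2.INTER_LINEAR)
    if save:cv2.imwrite(save,im[:,:,::-1])
    f=im.astype(int);red=(f[...,0]-np.maximum(f[...,1],f[...,2]))>50
    face=((f.min(2)>150)|red).astype(np.uint8)
    n,l,s,ce=cv2.connectedComponentsWithStats(cv2.morphologyEx(face,cv2.MORPH_OPEN,np.ones((9,9))))
    if n<2 or red.sum()<20:return None
    k=1+s[1:,4].argmax();(cx,cy),R=cv2.minEnclosingCircle(np.argwhere(l==k)[:,::-1].astype(np.float32))
    yy,xx=np.nonzero(red);dx,dy=xx-cx,yy-cy;m=np.hypot(dx,dy)<R;dx,dy=dx[m],dy[m]
    w=np.hypot(dx,dy)**2
    a=np.arctan2((w*dx).sum(),(-w*dy).sum())%(2*np.pi)
    xy=np.array(dial)+((cx-N/2)*r-(cy-N/2)*u)/S/1000
    return (a if a<5.9 else a-2*np.pi),xy,R/S
E
python3 - <<'E'
from h import *
c=get_calibration("wrist");c["world_from_camera"]=np.load("pics/w1T.npy")
dial=px_at_z((320,86),c,.066);post=px_at_z((320,131),c,.092);print("dial",dial,"post",post,np.linalg.norm(dial-post))
axis=np.array([.5352,.317]);u=(axis-post[:2]);u/=np.linalg.norm(u);print("u",u,(dial-post)[:2],"tipdist",np.linalg.norm(axis-post[:2])-.124)
print(needle("wrist",dial[:2],u),needle("side",dial[:2],u))
yaw=np.arctan2(u[1],u[0]);s=post[:2]-u*.045;R=[np.pi,0,yaw]
movep([*s,.16],R);move_l([*s,.066],feed=.12)
hit=move_l([*(s+u*.04),.066],feed=.03,max_force=3)
o=observe();print(hit,o["eef_pos"],o["ft_force"],np.dot(o["eef_pos"][:2]-post[:2],u),o["time_s"])
print(needle("wrist",dial[:2],u,"pics/n1.png"))
p,d=get_image("wrist");cv2.imwrite("pics/w2.png",p[:,:,::-1])
np.savez("st.npz",post=post,dial=dial,u=u,yaw=yaw)
E
```

```text
dial [0.51387262 0.1551556  0.066     ] post [0.50678484 0.09102457 0.092     ] 0.06956309836423522
u [0.124762  0.9921867] [0.00708778 0.06413102] tipdist 0.10375494320990492
None (np.float64(-0.04687320962355912), array([0.51692448, 0.15755715]), 24.189058939615887)
False [0.50615587 0.08594022 0.06600076] [ 0.61332475 -0.54177975  0.2315251 ] -0.0051230968349299105 6.775
(np.float64(-0.0051346078760445835), array([0.51406503, 0.15542671]), 23.609883626302082)
```

View pics/w2.png

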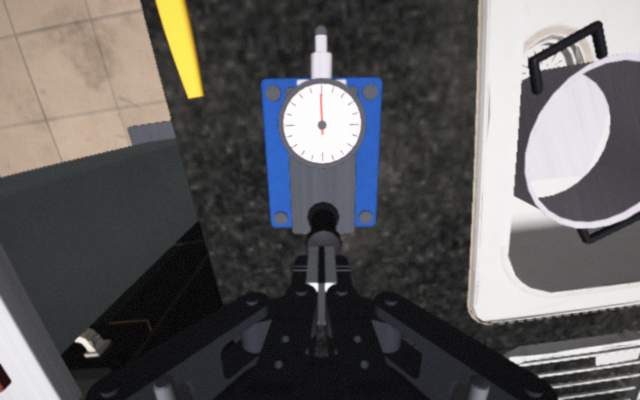

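The wrist picture shows the fingertip at about (322,245) just behind the post cap at (322,215). The needle points straight at the plunger, so it reads 0, and there is no contact yet. I'll check the cap position again, then push in small monitored steps.

```bash
python3 - <<'E'
from h import *
S=np.load("st.npz");u=S["u"];dial=S["dial"]
c=get_calibration("wrist");cap=px_at_z((322,215),c,.092);tip=px_at_z((322,30),c,.054);print("cap",cap,"tipfront~",tip,c["world_from_camera"][:3,3])
print("pad tip",px_at_z((322,255),c,.07))
s=observe()["eef_pos"]
for k in range(1,8):
    hit=move_l([*(s[:2]+u*.002*k),.066],feed=.02,max_force=5)
    o=observe();n=needle("wrist",dial[:2],u)
    print(k,hit,np.round(o["eef_pos"],4),np.round(o["ft_force"],2),n and (round(n[0],2),np.round(n[1],4)))
    if hit:break
E
```

```text
cap [0.50835369 0.1082306  0.092     ] tipfront~ [0.52093908 0.20812523 0.054     ] [0.51536679 0.16819774 0.24536801]
pad tip [0.50374652 0.07075669 0.07      ]
1 False [0.5065 0.088  0.066 ] [-0.06  0.58 -0.11] (np.float64(-0.03), array([0.5141, 0.1555]))
2 False [0.5067 0.09   0.066 ] [ 0.62 -0.    1.07] (np.float64(-0.04), array([0.5141, 0.1555]))
3 False [0.507 0.092 0.066] [ 0.57 -0.18  0.66] (np.float64(-0.03), array([0.5141, 0.1556]))
4 False [0.5072 0.094  0.066 ] [ 1.18 -0.24 -0.51] (np.float64(-0.04), array([0.5142, 0.1556]))
5 False [0.5074 0.0959 0.066 ] [-0.22  0.08  0.89] (np.float64(-0.01), array([0.5142, 0.1556]))
6 False [0.5077 0.0979 0.066 ] [-0.33  0.12  0.18] (np.float64(0.0), array([0.5141, 0.1556]))
7 False [0.5079 0.0999 0.066 ] [ 0.53 -0.29 -0.67] (np.float64(-0.04), array([0.5141, 0.1556]))
```

```bash
python3 - <<'E'
from h import *
p,d=get_image("side");w,_=get_image("wrist")
a=cv2.resize(p[130:240,280:400],None,fx=4,fy=4,interpolation=cv2.INTER_CUBIC)[:400,:]
b=w[0:400,160:480]
cv2.imwrite("pics/s3.png",np.hstack([a,b])[:,:,::-1])
E
```

```text
(no output)
```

View pics/s3.png

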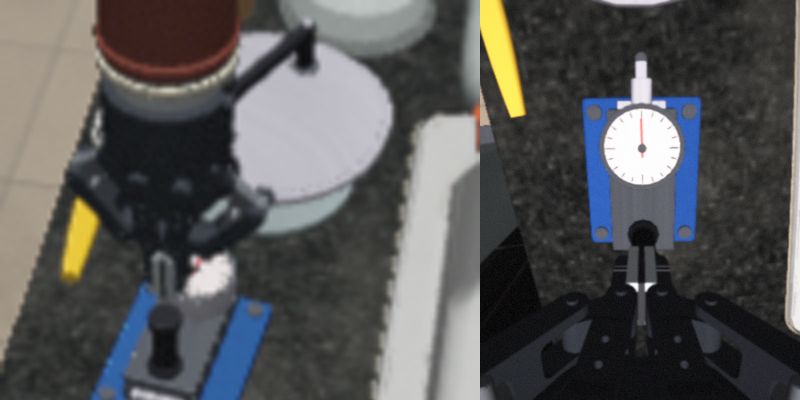

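```bash
python3 - <<'E'
from h import *
o=observe();print(o["opening"],o["eef_pos"],o["tcp_rot"],o["time_s"],o["grasp_force"])
p,d=get_image("side");c=get_calibration("side");W=cloud(d,c)
# post & finger pixels: crop (165,320)/4+(280,130) ; finger (165,275)
for cx,cy in((165,312),(165,330),(165,350),(165,278),(165,265),(150,270),(205,275)):
    v,u=130+cy//4,280+cx//4;print(cx,cy,np.round(W[v,u],3),p[v,u])
E
```

```text
0.00017807405964314574 [0.50793373 0.09979379 0.06600874] [-3.14158864e+00  9.40504521e-06  1.44570744e+00] 9.075 0.0
165 312 [0.51  0.092 0.092] [46 48 53]
165 330 [0.513 0.078 0.093] [27 29 31]
165 350 [0.512 0.082 0.07 ] [17 17 18]
165 278 [0.511 0.088 0.129] [71 74 75]
165 265 [0.51  0.091 0.137] [74 77 79]
150 270 [0.5   0.094 0.128] [37 42 44]
205 275 [0.524 0.155 0.065] [231 225 225]
```

```bash
python3 - <<'E'
from h import *
for n in("wrist","side"):
    c=get_calibration(n);T=np.linalg.inv(c["world_from_camera"]);p,d=get_image(n);W=cloud(d,c)
    pts=np.array([[.5056,.088,.092],[.5056,.088,.045],[.508,.0998,.066],[.508,.0998,.1],[.514,.1555,.066]])
    uv=cv2.projectPoints(pts,cv2.Rodrigues(T[:3,:3])[0],T[:3,3],c["intrinsics"],np.array(c["dist_coeffs"]))[0][:,0]
    print(n,np.round(uv,0).tolist())
    if n=="wrist":
        for v in range(150,300,8):print(v,np.round(W[v,323],3),p[v,323])
E
```

```text
wrist [[322.0, 268.0], [321.0, 235.0], [323.0, 232.0], [323.0, 257.0], [321.0, 148.0]]
150 [0.515 0.154 0.064] [108 107 113]
158 [0.514 0.149 0.062] [254 251 252]
166 [0.514 0.144 0.063] [254 253 253]
174 [0.513 0.139 0.063] [245 237 239]
182 [0.512 0.133 0.063] [248 242 243]
190 [0.511 0.121 0.041] [ 95  97 107]
198 [0.51  0.116 0.042] [100 101 111]
206 [0.509 0.109 0.041] [ 99 100 108]
214 [0.509 0.103 0.041] [ 96  98 105]
222 [0.508 0.099 0.046] [28 28 29]
230 [0.508 0.096 0.055] [12 12 13]
238 [0.508 0.096 0.068] [14 13 12]
246 [0.509 0.11  0.106] [21 19 20]
254 [0.509 0.111 0.116] [25 26 26]
262 [0.509 0.11  0.123] [19 19 20]
270 [0.509 0.11  0.129] [16 16 20]
278 [0.509 0.11  0.136] [19 17 21]
286 [0.509 0.109 0.141] [93 94 99]
294 [0.508 0.106 0.141] [80 81 83]
side [[319.0, 209.0], [319.0, 221.0], [321.0, 212.0], [321.0, 203.0], [327.0, 197.0]]
```

```bash
python3 - <<'E'
from h import *
d=np.load("pics/w1.npy");c=get_calibration("wrist");c["world_from_camera"]=np.load("pics/w1T.npy");W=cloud(d,c)
for v in list(range(238,262,3)):print(v,[np.round(W[v,x]-[.505,.05,.36],3).tolist() for x in (312,323,332)])
E
```

```text
238 [[-0.033, -0.142, -0.287], [-0.017, -0.179, -0.359], [0.001, -0.182, -0.362]]
241 [[-0.032, -0.141, -0.273], [-0.018, -0.186, -0.36], [0.0, -0.189, -0.361]]
244 [[-0.04, -0.184, -0.347], [-0.019, -0.194, -0.361], [-0.0, -0.196, -0.362]]
247 [[-0.005, 0.01, 0.041], [0.001, 0.01, 0.042], [0.006, 0.009, 0.041]]
250 [[-0.004, 0.011, 0.045], [0.001, 0.009, 0.044], [0.006, 0.009, 0.045]]
253 [[-0.004, 0.01, 0.048], [0.001, 0.01, 0.048], [0.006, 0.01, 0.049]]
256 [[-0.004, 0.011, 0.052], [0.001, 0.01, 0.051], [0.006, 0.01, 0.052]]
259 [[-0.004, 0.011, 0.054], [0.001, 0.01, 0.055], [0.005, 0.009, 0.054]]
```

Both cameras agree that the real fingertips end about 40 mm above the reported TCP, so the fingers passed over the post's cap. The post's front face reads y=0.096, which puts its centre at about (0.5056,0.0875). I'll go back and redo the approach lower, force-guarded.

```bash
python3 - <<'E'
from h import *
S=np.load("st.npz");u=S["u"];dial=np.array([.5141,.1556]);post=np.array([.5056,.0875])
o=observe()["eef_pos"];move_l([o[0],o[1],.09],feed=.1)
s=post-u*.045;move_l([*s,.09],feed=.1)
print("down hit",move_l([*s,.026],feed=.06,max_force=4),observe()["eef_pos"])
z=observe()["eef_pos"][2]
hit=move_l([*(post-u*.012),z],feed=.03,max_force=4)
o=observe();print(hit,o["eef_pos"],o["ft_force"],np.dot(o["eef_pos"][:2]-post,u),o["time_s"])
print(needle("wrist",dial,u))
p,d=get_image("wrist");W=cloud(d,get_calibration("wrist"))
for v in range(190,300,8):print(v,np.round(W[v,323],3))
E
```

```text
down hit False [0.50046696 0.04281995 0.02647919]
True [0.50269419 0.06753109 0.02599112] [ 0.07165485 -0.13639614 -0.04636685] -0.02017542040733557 12.3583
(np.float64(-0.0166118607824437), array([0.51419827, 0.15643837]), 23.307843526204426)
190 [0.506 0.101 0.041]
198 [0.506 0.098 0.047]
206 [0.506 0.097 0.057]
214 [0.506 0.097 0.069]
222 [0.506 0.1   0.085]
230 [0.506 0.099 0.091]
238 [0.505 0.095 0.092]
246 [0.505 0.091 0.091]
254 [0.504 0.087 0.092]
262 [0.504 0.083 0.092]
270 [0.503 0.078 0.089]
278 [0.503 0.078 0.096]
286 [0.503 0.076 0.099]
294 [0.503 0.073 0.1  ]
```

Contact came 20 mm behind the post, as expected. Next I'll push slowly and watch the needle.

```bash
python3 - <<'E'
from h import *
S=np.load("st.npz");u=S["u"];dial=np.array([.5142,.1564])
s=observe()["eef_pos"];adv=0;step=.012
while adv<.026:
    adv+=step;move_l([*(s[:2]+u*adv),s[2]],feed=.02)
    n=needle("wrist",dial+u*adv,u);o=observe();print(round(adv,4),np.round(o["ft_force"],1),round(n[0],2),np.round(n[1],4),round(o["time_s"],1))
    step=.0015
    if n[0]>1.0: step=max(.0003,(1.9-n[0])/600)
    if n[0]>1.7:break
E
```

```text
0.012 [-1.  -5.   0.5] -0.03 [0.5153 0.1668] 13.3
0.0135 [-1.9 -5.8  1.2] -0.03 [0.5155 0.1683] 13.6
0.015 [-1.1 -5.7  0.9] 0.0 [0.5157 0.1697] 13.9
0.0165 [-1.8 -5.4  2.1] -0.01 [0.5159 0.1712] 14.2
0.018 [-2.3 -4.5  1.3] 0.0 [0.516  0.1727] 14.5
0.0195 [-1.3 -5.6  0.8] -0.01 [0.5162 0.1742] 14.8
0.021 [-1.3 -4.   1.5] -0.03 [0.5164 0.1757] 15.1
0.0225 [-1.5 -4.7  1. ] -0.0 [0.5165 0.1772] 15.4
0.024 [-2.3 -5.5  1.2] 0.16 [0.5167 0.1786] 15.7
0.0255 [-1.7 -6.1  2.7] 0.94 [0.5168 0.1799] 16.0
0.027 [-2.9 -6.6  2.1] 1.76 [0.517  0.1813] 16.3
```

The needle reads 1.76 rad, so the plunger is bearing at about 2.9 mm. I'll back off, measure the bar from above with the wrist camera, and check the needle from the side.

```bash
python3 - <<'E'
from h import *
S=np.load("st.npz");u=S["u"];dial=np.array([.517,.1813])
s=observe()["eef_pos"]
b=s[:2]-u*.03;move_l([*b,s[2]],feed=.12);move_l([*b,.16],feed=.2)
yaw=1.077
movep([.535-.03,.318-.05,.24],[np.pi,0,yaw])
gripper_to(.04)
c=get_calibration("wrist");p,d=get_image("wrist");W=cloud(d,c);z=W[...,2]
m=(z>.098)&(z<.118)&(np.hypot(W[...,0]-.535,W[...,1]-.32)<.075)&(p.max(2)<110)
q=W[m];r=cv2.minAreaRect(q[:,:2].astype(np.float32));print(len(q),r,q.mean(0))
m=(z>.046)&(z<.075)&(np.hypot(W[...,0]-.535,W[...,1]-.32)<.12)
hull=cv2.convexHull(W[m][:,:2].astype(np.float32));print("lid",cv2.minEnclosingCircle(hull),m.sum())
print("n side",needle("side",dial,u,"pics/ns.png"),"wrist",needle("wrist",dial,u))
cv2.imwrite("pics/w4.png",np.vstack([p,cv2.copyMakeBorder(cv2.imread("pics/ns.png")[:,:,::-1][::2,::2],0,0,0,640-180,0)])[:,:,::-1]);print(observe()["time_s"])
E
```

```text
1037 ((0.5320830941200256, 0.32329389452934265), (0.11164259165525436, 0.010979171842336655), 62.45405960083008) [0.53356302 0.32581035 0.10746347]
lid ((0.5297839641571045, 0.30645257234573364), 0.10637664049863815) 17239
n side (np.float64(1.6719847849224112), array([0.51955159, 0.18428891]), 24.4351806640625) wrist (np.float64(1.7823872981169617), array([0.5171766, 0.1818046]), 23.367225646972656)
19.0167
```

View pics/w4.png

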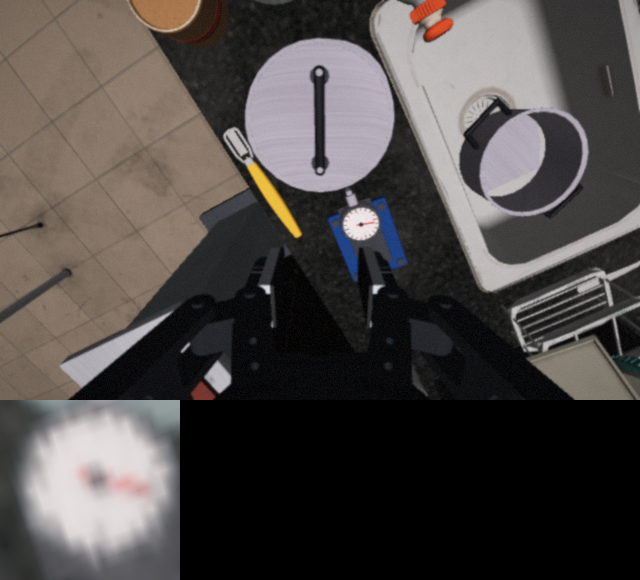

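The wrist view shows the bar from (319,72) to (320,168), 112×11 mm, with its centre at (0.532,0.323) and heading 62.5°. The needle reads 1.78 rad, and the side view agrees. I'll straddle the bar loosely and sweep.

```bash
cat >> h.py <<'E'
def sweep(q6s,base,dial,u,log):
    q=observe()["q"].copy()
    for a in q6s:
        q[5]=a;set_joints(q);n=needle("side",dial,u);o=observe()
        v=n[0] if n else np.nan;log.append((a,v));print(round(a,2),round(v,2),np.round(o["ft_force"],0),round(o["time_s"],1))
        vs=[x[1] for x in log if not np.isnan(x[1])]
        if v>4.9 or np.linalg.norm(o["ft_force"])>35:print("STOP");return True
        if max(vs)-min(vs+[base])>1.5 and v<max(vs)-.35:return True
    return False
E
python3 - <<'E'
from h import *
S=np.load("st.npz");u=S["u"];dial=np.array([.5190,.1838])
C=[.532,.3233];R=[np.pi,0,1.090]
movep([*C,.12],R);print("down",move_l([*C,.044],feed=.1,max_force=6),observe()["eef_pos"])
gripper_to(.016,20);o=observe();print(o["ft_force"],o["q"][5],o["opening"],o["time_s"])
q6=o["q"][5];log=[]
n=needle("side",dial,u);print(n)
print(sweep(np.arange(q6-.2,q6-1.05,-.2),n[0],dial,u,log))
E
```

```text
down False [0.53263542 0.32356065 0.04479513]
[-1.22604047  0.47223912  0.38593559] 0.9002344851537959 0.01563381037811306 20.8833
(np.float64(1.6671636915802548), array([0.51960505, 0.18422284]), 24.506179809570312)
0.7 1.67 [ 3. -3.  0.] 21.3
0.5 nan [ 1. -1.  0.] 21.6
0.3 nan [ 2. -2. -1.] 22.0
0.1 nan [ 2. -1. -0.] 22.4
-0.1 nan [1. 0. 0.] 22.7
False
```

```bash
python3 - <<'E'
from h import *
S=np.load("st.npz");u=S["u"]
p,d=get_image("side");w,_=get_image("wrist")
cv2.imwrite("pics/s5.png",np.vstack([cv2.resize(p[90:240,240:420],(480,400))[:300],w[150:400,80:560]])[:,:,::-1])
print(needle("wrist",[.517,.1813],u),needle("scene",[.517,.1813],u))
E
```

```text
(np.float64(0.0), array([0.5261455 , 0.19258046]), 10.547527949015299) None
```

View pics/s5.png

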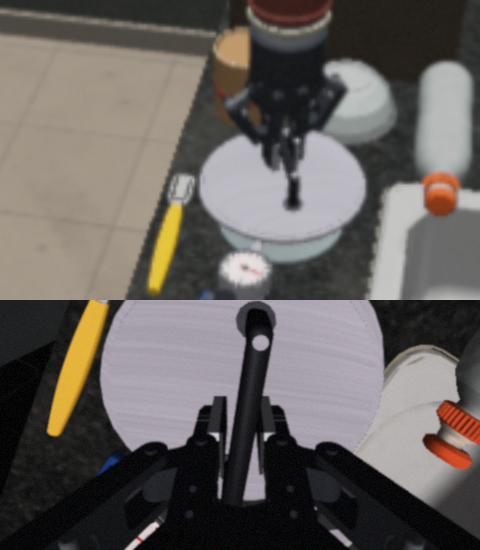

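The side view shows the dial at (243,268) with a faint needle pointing right, about 1.8 rad, and the lid turns with the loose grip. My red threshold was too strict, so I'll use soft weights.

```bash
python3 - <<'E'
s=open("h.py").read()
s=s.replace('red=(f[...,0]-np.maximum(f[...,1],f[...,2]))>50','rd=f[...,0]-np.maximum(f[...,1],f[...,2]);rd=np.where(rd>max(12,.35*rd.max()),rd,0) if name=="side" else np.where(rd>50,rd,0);red=rd>0')
s=s.replace('m=np.hypot(dx,dy)<R;dx,dy=dx[m],dy[m]','m=np.hypot(dx,dy)<R*.9;dx,dy=dx[m],dy[m]').replace('w=np.hypot(dx,dy)**2','w=np.hypot(dx,dy)**2*rd[yy,xx][m]')
open("h.py","w").write(s)
E
python3 - <<'E'
from h import *
S=np.load("st.npz");u=S["u"];dial=np.array([.5194,.1841])
for k in range(2):n=needle("side",dial,u);print(n)
q6=observe()["q"][5];log=[]
print(sweep(np.arange(q6-.2,-2.55,-.2),min(n[0],1.67),dial,u,log))
E
```

```text
(np.float64(1.7306491475221253), array([0.51963273, 0.1842337 ]), 24.506179809570312)
(np.float64(1.7337704487387133), array([0.51963273, 0.1842337 ]), 24.506179809570312)
-0.3 1.73 [ 2. -0. -0.] 23.4
-0.5 1.8 [ 2. -0. -1.] 23.7
-0.7 2.41 [ 0. -0. -1.] 24.1
-0.9 2.7 [ 1.  0. -1.] 24.5
-1.1 2.53 [-1.  0. -1.] 24.8
-1.3 2.04 [-0. -1.  1.] 25.2
-1.5 1.74 [1. 0. 1.] 25.5
-1.7 1.73 [1. 0. 1.] 25.9
-1.9 1.73 [-0.  1. -1.] 26.2
-2.1 1.74 [ 0.  0. -0.] 26.6
-2.3 1.73 [ 1. -1.  1.] 27.0
-2.5 1.73 [ 0. -2.  0.] 27.3
False
```

That was the lesser bulge, a rise of 1.0 rad = 1.6 mm. I'll regrip a half turn back and carry on.

```bash
python3 - <<'E'
from h import *
S=np.load("st.npz");u=S["u"];dial=np.array([.5194,.1841])
o=observe();e=o["eef_pos"]
gripper_to(.04);move_l([e[0],e[1],.095],feed=.2)
q=observe()["q"].copy();q[5]+=np.pi;set_joints(q)
print("down",move_l([e[0],e[1],e[2]],feed=.15,max_force=6));gripper_to(.016,20)
print(observe()["ft_force"],observe()["time_s"]);log=[]
print(sweep(np.arange(.5,-2.5,-.2),1.73,dial,u,log))
E
```

```text
down False
[-0.35729592 -0.74411435 -0.45764192] 31.5917
0.5 1.73 [ 0. -0. -0.] 31.9
0.3 1.73 [1. 0. 0.] 32.3
0.1 2.41 [-0. -1. -0.] 32.6
-0.1 3.47 [0. 0. 0.] 33.0
-0.3 3.83 [-0.  0. -1.] 33.3
-0.5 3.43 [ 0.  1. -0.] 33.7
True
```

Peak is 3.83 rad, +2.1 rad = 3.5 mm, so this is the worst bulge. I'll turn back onto it past the backlash, release and retreat.

```bash
python3 - <<'E'
from h import *
S=np.load("st.npz");u=S["u"];dial=np.array([.5194,.1841])
q=observe()["q"].copy();vs=[]
for a in np.arange(-.4,.35,.05):
    q[5]=a;set_joints(q);v=needle("side",dial,u)[0];vs.append(v);print(round(a,2),round(v,2),round(observe()["time_s"],1))
    if v>=3.8 or v<max(vs)-.06:break
gripper_to(.045);e=observe()["eef_pos"];move_l([e[0],e[1],.13],feed=.15);hold(.4)
n=needle("side",dial,u);print("after",n,observe()["time_s"])
q=observe()["q"].copy();q[5]=.5;set_joints(q)
movep([.505,.268,.24],[np.pi,0,1.077])
print(needle("wrist",[.517,.1813],u),needle("side",dial,u)[0],observe()["time_s"])
E
```

```text
-0.4 3.43 34.0
-0.35 3.43 34.3
-0.3 3.43 34.6
-0.25 3.43 34.9
-0.2 3.43 35.2
-0.15 3.43 35.5
-0.1 3.45 35.8
-0.05 3.7 36.1
-0.0 3.74 36.4
0.05 3.85 36.7
after (np.float64(3.818311009717175), array([0.51952896, 0.18434629]), 24.469446818033855) 38.2583
(np.float64(3.7856651927421288), array([0.51702086, 0.18199864]), 23.433125813802082) 3.8227414062188987 39.4417
```

```bash
python3 -c "
from plant import *
print(job_done())"
```

```text
the job is handed in; nothing more can be done
None
```

The lid is standing still with its worst bulge under the plunger, and the job is handed in at about 39 s of the 66 s allowed. The needle reads about 3.8 rad, 3.3–3.5 mm above the true edge and under the 5.2 rad limit. The lesser bulge was only 1.6 mm. The arm is clear of everything, and it never came near the bowl, tumbler or shaker.

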